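Put the last tea pucks away and press the caddy lid home

ROBOT

A 7-joint arm with a two-finger parallel gripper is mounted at the origin on the work surface. World frame = base frame: x ahead of the robot, y to its left, z up, the work surface at z = 0. Lengths are in m, angles in rad, forces in N, time in s.
With the tool pointing down it reaches from about 0.4 to 0.875 m from the base axis. Payload 4.4 kg.
Tool frame: the origin (TCP) lies midway between the tips of the shut fingers; the grasp point (between the pads) lies r.tcp_to_grasp behind it (r.tcp_to_grasp is the distance from the TCP to the grasp point, in m); z points along the fingers, y is the line along which they close (so a half turn about z gives the same grasp; the last joint's range is limited). The gripper opens to 85 mm and grips with 20 to 120 N. Pads are 22 mm wide; open, the fingers measure 114 mm over their backs; the gripper's body (76 mm by 85 mm) begins 54 mm behind the grasp point. The pads swing forward as they close: fully open they stand 13 mm farther back than shut.
Start: joints at [1.081, 0.628, 0.038, 1.517, -0.027, 0.996, -0.02], TCP at [0.267, -0.592, 0.231] pointing down, gripper open.
Joint ranges: [-3.06, 3.06], [-0.37, 2.12], [-1.25, 1.32], [0.18, 2.47], [-1.1, 4.24], [0.23, 1.98], [-2.94, 2.94]. Speed limits (rad/s): [2.57, 2.57, 3.14, 3.14, 3.14, 3.14, 3.14].

INTERFACE

Orientations are given as a unit quaternion [x, y, z, w].
In Python, from cell import r, imaging gives the robot as it stands.
- The arm moves only by the tool send_rows, never from a script. Its argument "rows" is a list of rows, each a list of 6 numbers: the shift along the tool's x, y, z normalised to -1 to 1, where 1 is 0.2 m, then the turn, a rotation vector about the tool's x, y, z normalised to -1 to 1, where 1 is 1.5 rad. A call has 1 to 20 rows; each row is the pose to reach, as a shift and turn from the pose commanded when the call began, along the tool's axes at that moment; what a row does not reach only later rows make up. A row lasts 1/12 s, in which the tool goes at most 41.7 mm and 7.16 degrees, less where a joint would pass 70% of its speed; a pose out of reach is approached as far as the arm can. A call with a number of a shift or a turn outside -1 to 1 is refused whole. A call with a gripper value outside its range is refused whole. "hand" is the gripper's target within -1 to 1 (fully open at 1, half-way at 0, shut at -1), set as the call begins (left out, the last holds). The fingers move at their own pace and stop on an object; the grip force is fixed at half the most. Time passes only in rows, so rows that repeat a pose let the fingers close. It gives the time, the measured TCP pose, the force, the opening and the grip force at its end, in the units of the state.
- r.state(): the state, without advancing time (a new reading comes with each control period).
- imaging.grab_frame(name): name is "side" or "top"; returns (picture, depth): 384x512x3 uint8, blue, green, red; 384x512 float32, m along the optical axis (not along the pixel's ray), 0 where there is no reading.
- imaging.camera_params(name): a dict with "intrinsics" (3x3 intrinsics, pixels), "dist" ([k1, k2, p1, p2, k3] as OpenCV has them; the pictures are not rectified), "extrinsics" (4x4, takes a point from world to camera coordinates). Camera axes: x right, y down, z forward; pixel columns grow to the right and rows downward; lengths in m; the calibration is good to about 2 mm. A picture is of the moment at which its call begins. camera_params takes no time and is no camera call.
- r.finish_job(): hands the job in; it is judged then, once.
The state is a dict: "clock": time; "q": joint angles; "joint_vel": joint speeds; "effort": joint torques, N m; "eef_pos": TCP position; "orientation": TCP orientation; "ft_force": force on the tool from outside, world axes, zero at the start; "torque": the same for the moment, N m; "opening": opening from 0.0 (shut) to 1.0 (fully open); "grip_force": force on a finger pad.
Only numpy, scipy, OpenCV 4.12 (cv2) and the standard library are available. Lean on these libraries where they do the work, as an engineer would, in place of code of your own. Each camera call takes 0.05 s, during which the arm holds its last target. There are 200 camera calls.

TASK

Two pressed-tea pucks are still out on the bamboo board: put one into each of the two empty compartments of the round steel tea caddy, leaving the two pucks already in it where they are. Then set the push-fit lid on the caddy, without letting it fall, and press it down until it is fully home and sits level all round. Leave the kettle, the teapot and the saucer rack where they stand, and the caddy standing on the ledge.

Things in the scene. Friction and masses are not known exactly. Their poses are not given: they have to be found in the camera images.
- caddy: Shallow round steel tea caddy, loose, 0.55 kg, open, on the oak ledge (top 75 mm above the work surface). Outside diameter 136 mm, height 56 mm, wall and floor 3 mm. A thin cross divider along its own x and y axes, its top 34 mm above the underside, makes four quarter-round compartments, each with room for a 50 mm circle. Origin: centre of the underside, z up; any yaw.
- mouth (a point): Centre of the caddy's open mouth, level with its rim, 56 mm above its underside. A dark springy sealing ring lies inside the neck about 6 mm below the rim and leaves an opening 113 mm across.
- cell_a (a point): Middle of the floor of one empty compartment (caddy frame: 25.5, -25.5, 3 mm). Its axes are the caddy's.
- cell_b (a point): Middle of the floor of the other empty compartment, diagonally opposite (caddy frame: -25.5, 25.5, 3 mm).
- lid_knob (a point): Centre of the knob of the caddy's loose steel lid. Knob: upright cylinder 26 mm across, 20 mm tall (10 mm above and below this point) on an 18 mm neck 6 mm tall; the top face of the lid plate is 14 mm below this point. z is up along the lid's axis. With the lid home this point is 74 mm above the caddy's underside.
- lid: The lid, 0.15 kg: flat round plate 138 mm across, 4 mm thick, over a plug 14 mm deep, 118 mm across, tapered to 109 mm at its foot, on which it stands. Origin: centre of the plug's foot, 32 mm below the knob centre. Set on the mouth it rests on the sealing ring, 7 mm proud; pushed down with about 10 N on the knob it snaps home, the plate on the rim, and stays. Its own weight does not seat it.
- puck_a_center (a point): Centre of a loose dark-brown puck of pressed tea, out on the bamboo board: 34 mm in diameter, 22 mm tall, upright sides to 16 mm and a rounded top, 18 g; this point is 11 mm above its underside.
- puck_b_center (a point): Centre of the other puck out on the bamboo board; same size and look.
- puck_c_center (a point): Centre of a puck already in the caddy, in the compartment at +x +y of the caddy's frame; same size and look; stays there.
- puck_d_center (a point): Centre of the other puck already in the caddy, in the compartment at -x -y of the caddy's frame; same size and look; stays there.
- board: Flat bamboo board, fixed on the ledge, 110 mm (its x) by 170 mm (its y) by 10 mm thick; origin at the centre of its underside.
- kettle: Chrome stove kettle, body 164 mm in diameter, 213 mm tall with its black bow handle, standing at the far left of the ledge. Origin: centre of its underside. Bystander.
- teapot: Green glazed teapot, body 132 mm in diameter, 124 mm tall, with spout and loop handle, at the far right of the ledge. Origin: centre of its underside. Bystander.
- rack: Bamboo rack, 100 mm by 146 mm, holding four white saucers (124 mm in diameter) on edge side by side, 127 mm tall, at the back of the ledge. Origin: centre of its underside. Bystander.

How it is judged:
On the way, in this order (a step that is already met when the one before it is completed fails the run):
1. each empty compartment of the caddy holds one of the two pucks ((((horizontal distance between puck_a_center and cell_a below 0.024 m and z of puck_a_center in the frame of caddy between 0 and 0.025 m) and (horizontal distance between puck_b_center and cell_b below 0.024 m and z of puck_b_center in the frame of caddy between 0 and 0.025 m)) or ((horizontal distance between puck_a_center and cell_b below 0.024 m and z of puck_a_center in the frame of caddy between 0 and 0.025 m) and (horizontal distance between puck_b_center and cell_a below 0.024 m and z of puck_b_center in the frame of caddy between 0 and 0.025 m)))), for 0.2 s.
2. the lid is pressed fully home on the caddy, level (z of lid_knob in the frame of caddy between 0.07 and 0.0757 m and horizontal distance between lid_knob and caddy below 0.005 m and angle between lid_knob's own z axis and vertical below 0.02 rad), for 0.2 s.
At the end, for the whole second after the job is handed in: The caddy stands upright on the ledge with one puck in each of its four compartments; the lid is home on it (knob centre at most 75.7 mm above the caddy's underside), centred within 5 mm and level within 0.02 rad; all at rest; kettle, teapot and rack moved less than 30 mm (all of step 2 and (((horizontal distance between puck_a_center and cell_a below 0.024 m and z of puck_a_center in the frame of caddy between 0 and 0.025 m) and (horizontal distance between puck_b_center and cell_b below 0.024 m and z of puck_b_center in the frame of caddy between 0 and 0.025 m)) or ((horizontal distance between puck_a_center and cell_b below 0.024 m and z of puck_a_center in the frame of caddy between 0 and 0.025 m) and (horizontal distance between puck_b_center and cell_a below 0.024 m and z of puck_b_center in the frame of caddy between 0 and 0.025 m))) and x of puck_c_center in the frame of caddy above 0.008 m and y of puck_c_center in the frame of caddy above 0.008 m and z of puck_c_center in the frame of caddy between 0 and 0.025 m and x of puck_d_center in the frame of caddy below -0.008 m and y of puck_d_center in the frame of caddy below -0.008 m and z of puck_d_center in the frame of caddy between 0 and 0.025 m and angle between caddy's own z axis and vertical below 0.03 rad and height (world z) of caddy between 0.069 and 0.081 m and linear speed of each of caddy, lid below 0.02 m/s); the robot touches nothing.
It fails at once if the lid falls free (faster than 0.6 m/s with no finger on it) (linear speed of lid above 0.6 m/s and contact force between each of the arm, the fingers and lid below 0.01 N).
It fails at once if the kettle is shifted by more than 30 mm (distance of kettle from where it was at the start of the episode above 0.03 m).
It fails at once if the teapot is shifted by more than 30 mm (distance of teapot from where it was at the start of the episode above 0.03 m).
It fails at once if the saucer rack is shifted by more than 30 mm (distance of rack from where it was at the start of the episode above 0.03 m).
It also fails if it takes over 72 s, if anything falls off the work surface, if the arm or the gripper's body presses on something with over 40 N, if the wrist force passes 120 N, or if a joint passes its speed limit or range.

## Working session

There is one attempt and no reset: what is moved stays moved. The work goes in short steps, Python scripts to look and compute and a tool call to move; the robot and the scene stay as the last step left them, time stands still between calls to the robot, and variables do not carry over. Pictures are saved under pics/ and viewed, at most 10 in all, crops included, and the job is handed in when it is done.

Besides the shell and the picture viewer there is one more tool, called after "Call:" as name([rows], argument=value, ...), one row to a line, values as JSON. send_rows: Moves the arm, as the interface text tells. Scaled input: -1 to 1 covers 0.2 m each way for a shift and 1.5 rad each way for a turn. Its arguments: {"type":"object","properties":{"rows":{"type":"array","items":{"type":"array","items":{"type":"number"}}},"hand":{"type":"number"}},"required":["rows"]}

```bash
ls; mkdir -p pics; python3 - <<'E'
from cell import r, imaging
import cv2,numpy as np
for n in("side","top"):
    p,d=imaging.grab_frame(n); cv2.imwrite(f"pics/{n}0.png",p); np.savez(f"{n}0.npz",p=p,d=d)
    c=imaging.camera_params(n); print(n,{k:np.round(v,4).tolist() for k,v in c.items()})
print(r.state(), r.tcp_to_grasp)
E
```

```text
pics
side {'intrinsics': [[475.7236, 0.0, 266.984], [0.0, 475.7236, 198.7063], [0.0, 0.0, 1.0]], 'dist': [-0.1337, 0.0, 0.0, 0.0, 0.0], 'extrinsics': [[-0.9165, -0.3995, 0.0221, 0.542], [-0.265, 0.5647, -0.7816, 0.2623], [0.2997, -0.7222, -0.6234, 1.2071], [0.0, 0.0, 0.0, 1.0]]}
top {'intrinsics': [[431.2788, 0.0, 250.0502], [0.0, 431.2788, 191.9009], [0.0, 0.0, 1.0]], 'dist': [-0.0183, 0.0, 0.0, 0.0, 0.0], 'extrinsics': [[0.0286, -0.9994, 0.0176, -0.0397], [-0.9959, -0.03, -0.0856, 0.6115], [0.0861, -0.015, -0.9962, 1.3437], [0.0, 0.0, 0.0, 1.0]]}
{'clock': 0.1, 'q': array([ 1.08119298,  0.62921802,  0.03845366,  1.51827858, -0.02701822,
        0.99630316, -0.02002338]), 'joint_vel': array([-3.56296691e-04, -2.79344356e-03,  4.95098114e-04, -2.31113626e-03,
        4.28569305e-04, -1.87997911e-03, -7.83775315e-05]), 'effort': array([ 4.74285494e-03, -5.64533615e+01,  1.23094942e+00, -1.93973798e+01,
        1.12152824e-02,  5.47322561e-03,  2.43515341e-07]), 'eef_pos': array([ 0.26709582, -0.59196909,  0.2305009 ]), 'orientation': array([ 9.77636659e-01,  2.10299428e-01, -1.80234611e-04, -8.25119966e-04]), 'ft_force': array([ 0.16893627, -0.15107898, -0.63806801]), 'torque': array([ 0.012605  , -0.00048901,  0.01493803]), 'grip_force': 0.0, 'opening': 0.9995720484026213} 0.0187
```

View pics/top0.png

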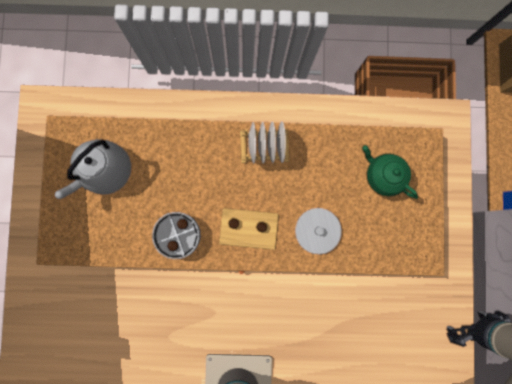

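View pics/side0.png

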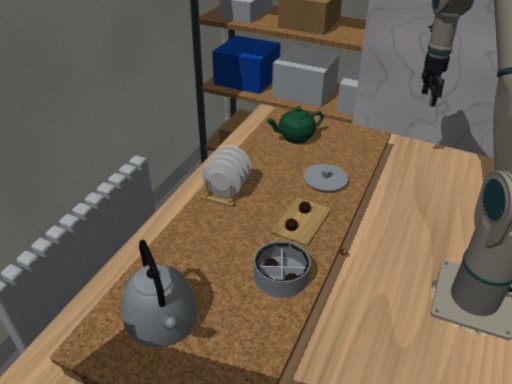

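The top view shows the caddy at about (177,236), pucks on the board at (234,223) and (262,227), and the lid at (319,231). The side view shows the same layout, with the caddy at (282,267). Next I'll enlarge for detail.

```bash
cat > h.py <<'E'
import cv2,numpy as np
from cell import r,imaging
def cast(n,uv,z):
    "pixels -> world points on plane height z"
    c=imaging.camera_params(n);K=np.array(c["intrinsics"]);E=np.array(c["extrinsics"])
    u=cv2.undistortPoints(np.float64(uv).reshape(-1,1,2),K,np.array(c["dist"])).reshape(-1,2)
    R,t=E[:3,:3],E[:3,3];o=-R.T@t;d=np.c_[u,np.ones(len(u))]@R
    return o+d*((z-o[2])/d[:,2])[:,None]
def proj(n,X):
    c=imaging.camera_params(n);E=np.array(c["extrinsics"])
    return cv2.projectPoints(np.float64(X).reshape(-1,1,3),cv2.Rodrigues(E[:3,:3])[0],E[:3,3],np.array(c["intrinsics"]),np.array(c["dist"]))[0].reshape(-1,2)
def circle(P,it=15,tol=.003):
    P=P[:,:2];w=np.ones(len(P),bool)
    for _ in range(it):
        A=np.c_[2*P,np.ones(len(P))];s=np.linalg.lstsq(A[w],(P**2).sum(1)[w],rcond=None)[0]
        R=np.sqrt(s[2]+s[:2]@s[:2]);e=abs(np.hypot(*(P-s[:2]).T)-R);w=e<max(tol,np.median(e)*1.5)
    return s[:2],R,w.sum()
def blobs(m,amin=20):
    n,l,s,c=cv2.connectedComponentsWithStats(m.astype(np.uint8));return [(s[i,4],c[i].round(2),s[i,:4],l==i) for i in range(1,n) if s[i,4]>=amin]
E
python3 - <<'E'
from h import *
t=np.load("top0.npz");s=np.load("side0.npz")
def crop(p,x,y,w,h): return cv2.resize(p[y:y+h,x:x+w],(w*5,h*5),interpolation=cv2.INTER_CUBIC)
a=crop(t["p"],145,205,80,60);b=crop(t["p"],280,205,80,60)
c=crop(s["p"],245,230,80,60);d=crop(s["p"],285,150,80,60)
cv2.imwrite("pics/crops.png",np.vstack([np.hstack([a,b]),np.hstack([c,d])]))
for n,q in(("top",t),("side",s)):
    hsv=cv2.cvtColor(q["p"],cv2.COLOR_BGR2HSV)
    g=(hsv[...,1]<60)&(hsv[...,2]>50)
    for x in blobs(g,60): print(n,"gray",x[:3])
    dk=(hsv[...,2]<75)
    for x in blobs(dk,15): print(n,"dark",x[:3])
E
```

```text
top gray (np.int32(50994), array([259.95,  82.03]), array([  0,   0, 512, 384], dtype=int32))
top gray (np.int32(162), array([505.18,  22.62]), array([493,  13,  19,  16], dtype=int32))
top gray (np.int32(213), array([252.3 , 142.31]), array([248, 123,   8,  39], dtype=int32))
top gray (np.int32(222), array([262.01, 142.29]), array([258, 123,   9,  40], dtype=int32))
top gray (np.int32(510), array([276.6 , 141.47]), array([268, 122,  18,  40], dtype=int32))
top gray (np.int32(207), array([ 80.86, 150.13]), array([ 71, 140,  29,  26], dtype=int32))
top gray (np.int32(2337), array([100.02, 170.95]), array([ 55, 141,  76,  58], dtype=int32))
top gray (np.int32(1656), array([318.05, 230.69]), array([295, 208,  46,  46], dtype=int32))
top gray (np.int32(1576), array([175.97, 235.07]), array([153, 212,  47,  47], dtype=int32))
top gray (np.int32(86), array([488.38, 331.78]), array([485, 321,  14,  26], dtype=int32))
top gray (np.int32(77), array([465.3 , 339.34]), array([459, 335,  14,  11], dtype=int32))
top gray (np.int32(1783), array([237.85, 368.84]), array([206, 355,  66,  29], dtype=
[... 7534 characters left out ...]
.23, 370.86]), array([205, 368,   8,   6], dtype=int32))
side dark (np.int32(34), array([125.15, 374.53]), array([121, 370,   8,  10], dtype=int32))
side dark (np.int32(54), array([181.52, 375.7 ]), array([177, 370,   9,  14], dtype=int32))
side dark (np.int32(35), array([261.94, 376.49]), array([257, 373,  10,   9], dtype=int32))
side dark (np.int32(22), array([100.95, 376.36]), array([ 98, 374,   6,   6], dtype=int32))
side dark (np.int32(19), array([245.79, 378.21]), array([244, 375,   5,   7], dtype=int32))
side dark (np.int32(27), array([114.15, 378.81]), array([111, 376,   7,   8], dtype=int32))
side dark (np.int32(26), array([159.35, 379.08]), array([157, 377,   7,   7], dtype=int32))
```

View pics/crops.png

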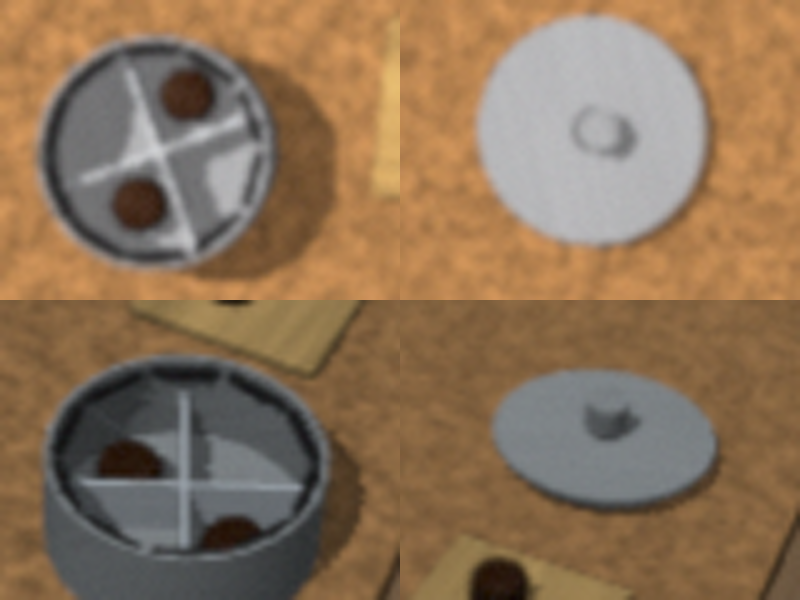

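```bash
cat >> h.py <<'E'
from scipy.optimize import least_squares
def fixcirc(P,R,c0):
    f=least_squares(lambda c:np.hypot(*(P[:,:2]-c).T)-R,c0,loss="soft_l1",f_scale=.001);return f.x,np.median(abs(f.fun))
def hull(n,p,box,z,R):
    "rim circle centre from grey blob's hull in box x0,y0,x1,y1; in side view only the upper part"
    x0,y0,x1,y1=box;hsv=cv2.cvtColor(p,cv2.COLOR_BGR2HSV)[y0:y1,x0:x1]
    m=cv2.resize(255-hsv[...,1],None,fx=4,fy=4,interpolation=cv2.INTER_CUBIC)>170
    b=max(blobs(m,300),key=lambda b:b[0])
    c=max(cv2.findContours(b[3].astype(np.uint8),0,cv2.CHAIN_APPROX_NONE)[0],key=len).reshape(-1,2)
    P=cast(n,(c+.5)/4-.5+[x0,y0],z);return P
E
python3 - <<'E'
from h import *
I={n:np.load(n+"0.npz") for n in("top","side")}
for n,box,z,R in(("top",(145,205,212,267),.131,.068),("side",(248,232,322,305),.131,.068),("top",(285,200,355,262),.093,.069),("side",(293,155,360,197),.093,.069)):
    P=hull(n,I[n]["p"],box,z,R);c0=P[:,:2].mean(0)
    print(n,z,*fixcirc(P,R,c0),circle(P))
for n,uv in(("top",[[171,218.6],[183.6,254.6],[161,241.8],[193.6,228.6]]),("side",[[281.6,248.4],[282,280.4],[261.4,266.4],[305.6,267.6]])):
    X=cast(n,uv,.109)[:,:2];print(n,"div",X.round(4).tolist(),[np.degrees(np.arctan2(*(X[i]-X[i+1])[::-1]))%180 for i in(0,2)],X[:2].mean(0),X[2:].mean(0))
print(cast("top",[[233.75,223.25],[261.75,226.55]],.1),cast("side",[[304.43,207.19],[291.2,224.53]],.096))
print("cd",cast("top",[[183.24,222.86],[172.92,245.6]],.096))
print("knobtop",cast("top",[[280+600/5.,205+129/5.]],.117),cast("side",[[285+203/5.,150+97/5.]],.117))
for n in I: print(cast(n,[[256,192]],10)[0])
d=I["top"]["d"];print(d[225:228,215:218],d[231,300:335:3],d[223,228:240])
E
```

```text
top 0.131 [0.47139322 0.19172029] 0.0012230390358613993 (array([0.47145919, 0.19160143]), np.float64(0.06906088780558475), np.int64(548))
side 0.131 [0.46348784 0.21667672] 0.015965359276284438 (array([0.46238979, 0.21643114]), np.float64(0.08834813960802124), np.int64(379))
top 0.093 [ 0.49602084 -0.22862111] 0.0009413193932997083 (array([ 0.49600574, -0.22863057]), np.float64(0.06992172118105547), np.int64(531))
side 0.093 [ 0.49520178 -0.22383572] 0.0028072352902109576 (array([ 0.4954215 , -0.22382925]), np.float64(0.07166557632467122), np.int64(402))
top div [[0.5189, 0.2113], [0.4143, 0.1697], [0.4498, 0.2378], [0.4914, 0.1434]] [np.float64(21.684849716299706), np.float64(113.75610437544474)] [0.46659495 0.19054514] [0.47057334 0.19057234]
side div [[0.4939, 0.1382], [0.4529, 0.2362], [0.5147, 0.2155], [0.4167, 0.1748]] [np.float64(112.72049513758064), np.float64(22.5113239923732)] [0.4734276 0.1872005] [0.46571792 0.19516591]
[[ 0.51069938  0.02536138  0.1       ]
 [ 0.50327964 -0.05852848  0.1       ]] [[ 0.50222428 -0.05363916  0.096     ]
 [ 0.50943528  0.03043819  0.096     ]]
cd [[0.50752096 0.1764229  0.096     ]
 [0.43912501 0.20429611 0.096     ]]
knobtop [[ 0.50214663 -0.46876039  0.117     ]] [[ 0.49810896 -0.22705366  0.117     ]]
[-0.25139956  0.24814954 10.        ]
[-4.59155291 11.59082485 10.        ]
[[1.313703  1.3100251 1.3106083]
 [1.3107828 1.314734  1.3083656]
 [1.3123893 1.3070126 1.3084165]] [1.2928438 1.2994168 1.2954654 1.2965076 1.2983229 1.2788267 1.27445
 1.2746062 1.2965976 1.3006858 1.2975645 1.2947804] [1.3046169 1.2821164 1.2858516 1.2807097 1.2790874 1.284639  1.2786686
 1.28463   1.2794324 1.2797285 1.2782562 1.2827791]
```

```bash
cat >> h.py <<'E'
from scipy.spatial.transform import Rotation as Ro
def row(p,yaw,s=None):
    "normalised row to tool at world p, tool x at yaw deg, pointing down"
    s=s or r.state();R0=Ro.from_quat(s["orientation"]);a=np.radians(yaw)
    R1=Ro.from_matrix(np.array([[np.cos(a),np.sin(a),0],[np.sin(a),-np.cos(a),0],[0,0,-1]]))
    return np.r_[R0.inv().apply(np.array(p)-s["eef_pos"])/.2,(R0.inv()*R1).as_rotvec()/1.5].round(3).tolist()
E
python3 - <<'E'
from h import *
print(row([.503,-.056,.2],67.5))
E
```

```text
[2.177, -1.958, 0.156, -0.001, -0.0, -0.503]
```

Call:
send_rows([
  [0.95,-0.85,0.05,0,0,-0.5],
  [0.95,-0.85,0.05,0,0,-0.5],
  [0.95,-0.85,0.05,0,0,-0.5],
  [0.95,-0.85,0.05,0,0,-0.5],
  [0.95,-0.85,0.05,0,0,-0.5],
  [0.95,-0.85,0.05,0,0,-0.5],
  [0.95,-0.85,0.05,0,0,-0.5],
  [0.95,-0.85,0.05,0,0,-0.5],
  [0.95,-0.85,0.05,0,0,-0.5],
], hand=1)

```text
clock: 0.85
eef_pos: [0.3704, -0.3598, 0.2213]
orientation: [0.833, 0.554, -0.0, 0.0]
ft_force: [0.1, -0.6, -0.2]
opening: 0.997
grip_force: 0.0
```

```bash
python3 - <<'E'
from h import *
print(r.state()["eef_pos"],row([.503,-.056,.17],67.5))
E
```

```text
[ 0.37038141 -0.35982531  0.22126274] [1.658, 0.024, 0.255, -0.0, 0.0, -0.003]
```

Call:
send_rows([
  [1,0.015,0.1,0,0,0],
  [1,0.015,0.1,0,0,0],
  [1,0.015,0.1,0,0,0],
  [1,0.015,0.1,0,0,0],
  [1,0.015,0.1,0,0,0],
  [1,0.015,0.1,0,0,0],
])

```text
clock: 1.35
eef_pos: [0.4537, -0.1703, 0.2009]
orientation: [0.831, 0.557, 0.002, -0.001]
ft_force: [0.1, -0.0, 0.4]
opening: 1.0
grip_force: 0.0
```

```bash
python3 - <<'E'
from h import *
print(r.state()["eef_pos"],row([.503,-.056,.17],67.5))
E
```

```text
[ 0.4537221  -0.17033136  0.20090794] [0.622, 0.011, 0.157, 0.0, -0.003, 0.002]
```

Call:
send_rows([
  [0.62,0.01,0.155,0,0,0],
  [0.62,0.01,0.155,0,0,0],
  [0.62,0.01,0.155,0,0,0],
  [0.62,0.01,0.155,0,0,0],
  [0.62,0.01,0.155,0,0,0],
  [0.62,0.01,0.155,0,0,0],
])

```text
clock: 1.85
eef_pos: [0.5004, -0.0647, 0.17]
orientation: [0.833, 0.553, -0.001, 0.0]
ft_force: [-0.2, -0.9, 0.6]
opening: 1.001
grip_force: 0.0
```

```bash
python3 - <<'E'
from h import *
print(r.state()["eef_pos"],row([.503,-.056,.091],67.5))
ims=[]
for n in("top","side"):
    p,d=imaging.grab_frame(n); x,y=proj(n,[.503,-.056,.12])[0].astype(int)
    ims.append(cv2.resize(p[y-40:y+40,x-40:x+40],(400,400),interpolation=cv2.INTER_CUBIC))
cv2.imwrite("pics/g1.png",np.hstack(ims))
E
```

```text
[ 0.50036282 -0.06472833  0.16998378] [0.046, -0.005, 0.395, -0.0, 0.001, -0.004]
```

View pics/g1.png

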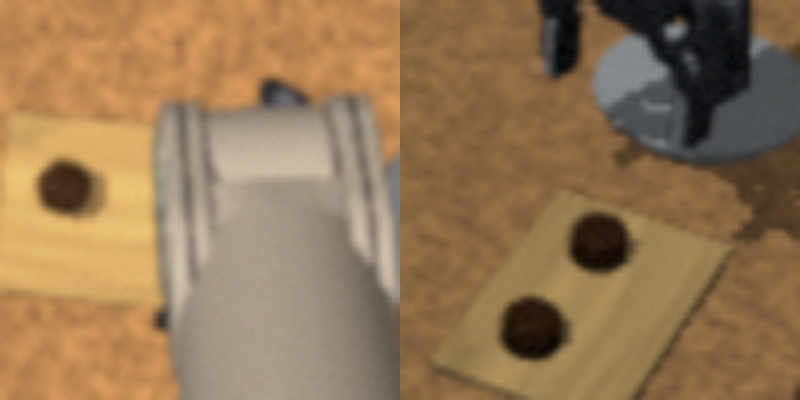

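The picture shows the gripper hovering just short of the near puck, at about (598,240) in the right pane, with both pucks untouched.

```bash
python3 - <<'E'
from h import *
s=r.state();print(s["clock"],s["eef_pos"],row([.503,-.056,.091],67.5))
E
```

```text
1.95 [ 0.50013281 -0.06551046  0.17037324] [0.05, -0.006, 0.397, 0.0, 0.001, -0.006]
```

Call:
send_rows([
  [0.05,-0.006,0.1,0,0,0],
  [0.05,-0.006,0.2,0,0,0],
  [0.05,-0.006,0.3,0,0,0],
  [0.05,-0.006,0.395,0,0,0],
  [0.05,-0.006,0.395,0,0,0],
  [0.05,-0.006,0.395,0,0,0],
])

```text
clock: 2.45
eef_pos: [0.5025, -0.0547, 0.0911]
orientation: [0.833, 0.553, -0.001, -0.0]
ft_force: [-0.7, -0.2, -0.1]
opening: 1.0
grip_force: 0.0
```

Call:
send_rows([
  [0,0,0,0,0,0],
  [0,0,0,0,0,0],
  [0,0,0,0,0,0],
  [0,0,0,0,0,0],
  [0,0,0,0,0,0],
  [0,0,0,0,0,0],
  [0,0,0,0,0,0],
  [0,0,0,0,0,0],
  [0,0,0,0,0,0],
  [0,0,0,0,0,0],
], hand=-1)

```text
clock: 3.28
eef_pos: [0.5038, -0.053, 0.0925]
orientation: [0.833, 0.554, 0.001, 0.001]
ft_force: [-2.3, -0.5, 8.0]
opening: 0.359
grip_force: 58.7
```

Call:
send_rows([
  [0,0,-0.2,0,0,0],
  [0,0,-0.4,0,0,0],
  [0,0,-0.4,0,0,0],
  [0,0,-0.4,0,0,0],
  [0,0,-0.4,0,0,0],
])

```text
clock: 3.7
eef_pos: [0.503, -0.053, 0.1715]
orientation: [0.833, 0.554, 0.0, 0.0]
ft_force: [0.3, -0.7, 0.2]
opening: 0.358
grip_force: 59.9
```

```bash
python3 - <<'E'
from h import *
ims=[]
for n in("top","side"):
    p,d=imaging.grab_frame(n); x,y=proj(n,[.503,-.056,.16])[0].astype(int);print(x,y)
    ims.append(cv2.resize(p[y-40:y+40,x-40:x+40],(400,400),interpolation=cv2.INTER_CUBIC))
cv2.imwrite("pics/g2.png",np.hstack(ims))
s=r.state();print(s["opening"],s["eef_pos"],s["ft_force"])
E
```

```text
261 226
306 188
0.35986363124494886 [ 0.50225485 -0.05286112  0.1704146 ] [0.15882792 0.15569186 0.22767609]
```

View pics/g2.png

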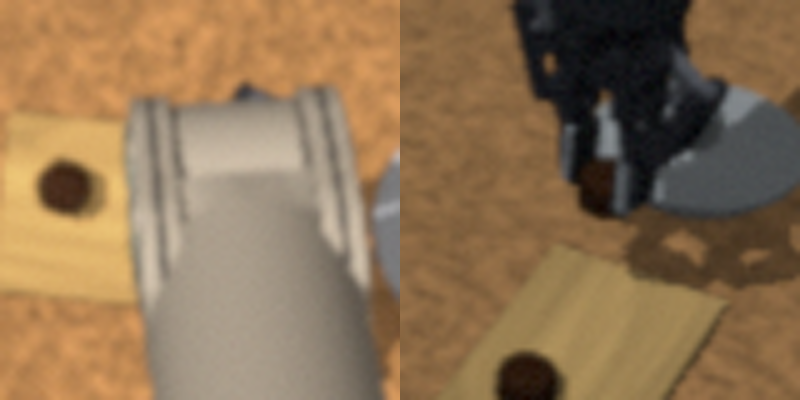

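The picture shows the puck held between the finger tips at about (600,190) in the right pane. The other puck is still on the board.

```bash
python3 - <<'E'
from h import *
print(proj("side",[.5022,-.0529,.175]),"seen ~306,186")
print("cross",cast("top",[[177,235.4]],.109),cast("side",[[282,266.8]],.109))
print(row([.483,.2224,.17],67.5))
E
```

```text
[[306.41658599 184.86860187]] seen ~306,186
cross [[0.46992957 0.19150401 0.109     ]] [[0.46929968 0.19601469 0.109     ]]
[1.232, -0.621, 0.002, -0.001, 0.001, -0.003]
```

Call:
send_rows([
  [0.9,-0.63,0,0,0,0],
  [0.9,-0.63,0,0,0,0],
  [0.9,-0.63,0,0,0,0],
  [0.9,-0.63,0,0,0,0],
  [0.9,-0.63,0,0,0,0],
  [0.9,-0.63,0,0,0,0],
  [0.9,-0.63,0,0,0,0],
  [0.9,-0.63,0,0,0,0],
])

```text
clock: 4.47
eef_pos: [0.4558, 0.162, 0.1703]
orientation: [0.832, 0.555, -0.001, -0.0]
ft_force: [0.4, -1.1, 0.1]
opening: 0.357
grip_force: 59.9
```

```bash
python3 - <<'E'
from h import *
s=r.state();print(s["eef_pos"],s["opening"],row([.4835,.2245,.108],67.5))
E
```

```text
[0.45579634 0.1619717  0.17033987] 0.3573671269657302 [0.342, 0.008, 0.311, -0.001, 0.001, -0.001]
```

This point is already above the near empty compartment, so I'll place the puck here.

Call:
send_rows([
  [0.005,0.008,0.1,0,0,0],
  [0.005,0.008,0.2,0,0,0],
  [0.005,0.008,0.26,0,0,0],
  [0.005,0.008,0.31,0,0,0],
  [0.005,0.008,0.31,0,0,0],
  [0.005,0.008,0.31,0,0,0],
  [0.005,0.008,0.31,0,0,0],
])

```text
clock: 5.05
eef_pos: [0.459, 0.1615, 0.1097]
orientation: [0.833, 0.553, 0.0, 0.0]
ft_force: [0.6, -0.0, -0.2]
opening: 0.357
grip_force: 59.9
```

Call:
send_rows([
  [0,0,0,0,0,0],
  [0,0,0,0,0,0],
  [0,0,0,0,0,0],
  [0,0,0,0,0,0],
  [0,0,0,0,0,0],
  [0,0,0,0,0,0],
], hand=-0.1)

```text
clock: 5.55
eef_pos: [0.4586, 0.1622, 0.1095]
orientation: [0.833, 0.554, 0.0, 0.0]
ft_force: [-0.7, -0.3, -0.1]
opening: 0.449
grip_force: 0.0
```

Call:
send_rows([
  [0,0,-0.15,0,0,0],
  [0,0,-0.31,0,0,0],
  [0,0,-0.31,0,0,0],
  [-1,0.4,-0.31,0,0,0],
  [-1,0.4,-0.31,0,0,0],
  [-1,0.4,-0.31,0,0,0],
  [-1,0.4,-0.31,0,0,0],
  [-1,0.4,-0.31,0,0,0],
  [-1,0.4,-0.31,0,0,0],
  [-1,0.4,-0.31,0,0,0],
])

```text
clock: 6.38
eef_pos: [0.4545, -0.0571, 0.1711]
orientation: [0.835, 0.551, -0.001, 0.001]
ft_force: [1.1, 0.6, -0.2]
opening: 0.449
grip_force: 0.0
```

```bash
python3 - <<'E'
from h import *
ims=[]
for n in("top","side"):
    p,d=imaging.grab_frame(n); x,y=proj(n,[.47,.19,.11])[0].astype(int);print(x,y);np.savez(n+"1.npz",p=p)
    ims.append(cv2.resize(p[y-40:y+40,x-40:x+40],(400,400),interpolation=cv2.INTER_CUBIC))
cv2.imwrite("pics/g3.png",np.hstack(ims))
s=r.state();print(s["opening"],s["eef_pos"],row([.5102,.028,.15],67.5))
E
```

```text
177 235
282 264
0.4532326660178197 [ 0.45505583 -0.05261109  0.1712538 ] [0.478, 0.098, 0.107, -0.0, -0.001, -0.003]
```

View pics/g3.png

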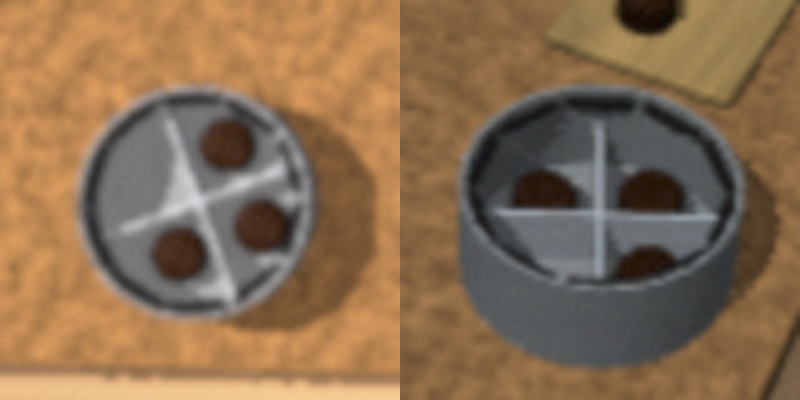

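The puck lies in the near compartment, at about (262,225) in the left pane, and the caddy has not moved. Next is the second puck.

Call:
send_rows([
  [0.48,0.1,0.05,0,0,0],
  [0.48,0.1,0.05,0,0,0],
  [0.48,0.1,0.05,0,0,0],
  [0.48,0.1,0.05,0,0,0],
  [0.48,0.1,0.05,0,0,0],
  [0.48,0.1,0.05,0,0,0],
  [0.48,0.1,0.05,0,0,0],
  [0.48,0.1,0.05,0,0,0],
  [0.48,0.1,0.05,0,0,0],
], hand=1)

```text
clock: 7.23
eef_pos: [0.5102, 0.0268, 0.1615]
orientation: [0.833, 0.553, -0.0, 0.0]
ft_force: [0.6, 0.6, -0.8]
opening: 0.997
grip_force: 0.0
```

```bash
python3 - <<'E'
from h import *
s=r.state();print(s["opening"],s["eef_pos"],row([.5102,.028,.091],67.5))
E
```

```text
0.9965797469138191 [0.51020247 0.02683891 0.16149359] [0.005, -0.002, 0.352, 0.0, 0.0, -0.004]
```

Call:
send_rows([
  [0.005,-0.002,0.1,0,0,0],
  [0.005,-0.002,0.2,0,0,0],
  [0.005,-0.002,0.3,0,0,0],
  [0.005,-0.002,0.35,0,0,0],
  [0.005,-0.002,0.35,0,0,0],
  [0.005,-0.002,0.35,0,0,0],
])

```text
clock: 7.73
eef_pos: [0.5105, 0.0284, 0.0913]
orientation: [0.833, 0.554, -0.0, -0.0]
ft_force: [0.1, -0.7, 0.7]
opening: 1.001
grip_force: 0.0
```

Call:
send_rows([
  [0,0,0,0,0,0],
  [0,0,0,0,0,0],
  [0,0,0,0,0,0],
  [0,0,0,0,0,0],
  [0,0,0,0,0,0],
  [0,0,0,0,0,0],
  [0,0,0,0,0,0],
  [0,0,0,0,0,0],
  [0,0,0,0,0,0],
], hand=-1)

```text
clock: 8.48
eef_pos: [0.511, 0.0287, 0.0924]
orientation: [0.833, 0.554, 0.001, 0.0]
ft_force: [-1.1, 0.2, 7.1]
opening: 0.36
grip_force: 58.8
```

Call:
send_rows([
  [0,0,-0.2,0,0,0],
  [0,0,-0.4,0,0,0],
  [0,0,-0.4,0,0,0],
  [0.85,-0.5,-0.4,0,0,0],
  [0.85,-0.5,-0.4,0,0,0],
  [0.85,-0.5,-0.4,0,0,0],
  [0.85,-0.5,-0.4,0,0,0],
  [0.85,-0.5,-0.4,0,0,0],
  [0.85,-0.5,-0.4,0,0,0],
  [0.85,-0.5,-0.4,0,0,0],
  [0.85,-0.5,-0.4,0,0,0],
])

```text
clock: 9.4
eef_pos: [0.4841, 0.2232, 0.1713]
orientation: [0.833, 0.554, -0.0, 0.0]
ft_force: [0.4, -1.3, 0.4]
opening: 0.36
grip_force: 59.8
```

```bash
python3 - <<'E'
from h import *
s=r.state();print(s["opening"],s["eef_pos"],row([.4835,.2245,.109],67.5))
E
```

```text
0.3598790536805903 [0.48405692 0.22320426 0.17130645] [0.005, -0.005, 0.312, 0.0, 0.001, -0.003]
```

Call:
send_rows([
  [0.005,-0.005,0.1,0,0,0],
  [0.005,-0.005,0.2,0,0,0],
  [0.005,-0.005,0.26,0,0,0],
  [0.005,-0.005,0.31,0,0,0],
  [0.005,-0.005,0.31,0,0,0],
  [0.005,-0.005,0.31,0,0,0],
  [0.005,-0.005,0.31,0,0,0],
])

```text
clock: 9.98
eef_pos: [0.4841, 0.2245, 0.1096]
orientation: [0.833, 0.553, 0.0, 0.0]
ft_force: [-0.5, 1.0, 0.2]
opening: 0.361
grip_force: 59.8
```

Call:
send_rows([
  [0,0,0,0,0,0],
  [0,0,0,0,0,0],
  [0,0,0,0,0,0],
  [0,0,0,0,0,0],
  [0,0,0,0,0,0],
  [0,0,0,0,0,0],
], hand=-0.1)

```text
clock: 10.48
eef_pos: [0.4835, 0.2255, 0.1094]
orientation: [0.833, 0.554, 0.0, -0.0]
ft_force: [0.2, -0.2, 0.2]
opening: 0.45
grip_force: 0.0
```

Call:
send_rows([
  [0,0,-0.15,0,0,0],
  [0,0,-0.31,0,0,0],
  [0,0,-0.31,0,0,0],
  [-1,0.45,-0.31,0,0,0],
  [-1,0.45,-0.31,0,0,0],
  [-1,0.45,-0.31,0,0,0],
  [-1,0.45,-0.31,0,0,0],
  [-1,0.45,-0.31,0,0,0],
  [-1,0.45,-0.31,0,0,0],
  [-1,0.45,-0.31,0,0,0],
  [-1,0.45,-0.31,0,0,0],
])

```text
clock: 11.4
eef_pos: [0.4892, 0.0058, 0.1712]
orientation: [0.833, 0.553, 0.0, -0.0]
ft_force: [-0.0, 0.6, 0.3]
opening: 0.452
grip_force: 0.0
```

```bash
python3 - <<'E'
from h import *
ims=[]
for n in("top","side"):
    p,d=imaging.grab_frame(n); x,y=proj(n,[.47,.19,.11])[0].astype(int);print(x,y);np.savez(n+"2.npz",p=p)
    ims.append(cv2.resize(p[y-40:y+40,x-40:x+40],(400,400),interpolation=cv2.INTER_CUBIC))
    P=hull(n,p,(145,205,212,267) if n=="top" else (248,232,322,305),.131,.068)
    if n=="top": print(fixcirc(P,.068,[.47,.19]))
cv2.imwrite("pics/g4.png",np.hstack(ims))
s=r.state();print(s["opening"],s["eef_pos"],row([.4965,-.2265,.17],90))
E
```

```text
177 235
(array([0.47138581, 0.19173002]), np.float64(0.0012816917537489397))
282 264
0.4498156520615838 [0.48931755 0.00793629 0.17131237] [-1.068, 0.484, 0.005, 0.0, -0.001, -0.263]
```

View pics/g4.png

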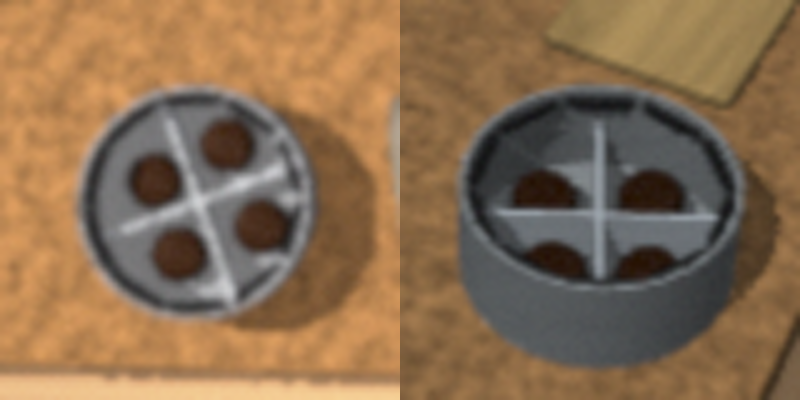

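All four compartments hold a puck, and the caddy fit matches the earlier one. Next I'll go to the lid, closing along world y.

Call:
send_rows([
  [-1,0.45,0,0,0,0.785],
  [-1,0.45,0,0,0,0.785],
  [-1,0.45,0,0,0,0.785],
  [-1,0.45,0,0,0,0.785],
  [-1,0.45,0,0,0,0.785],
  [-1,0.45,0,0,0,0.785],
  [-1,0.45,0,0,0,0.785],
  [-1,0.45,0,0,0,0.785],
  [-1,0.45,0,0,0,0.785],
  [-1,0.45,0,0,0,0.785],
  [-1,0.45,0,0,0,0.785],
  [-1,0.45,0,0,0,0.785],
], hand=1)

```text
clock: 12.5
eef_pos: [0.4957, -0.2112, 0.1712]
orientation: [1.0, 0.001, 0.0, -0.0]
ft_force: [-0.6, -0.3, 0.2]
opening: 1.0
grip_force: 0.0
```

```bash
python3 - <<'E'
from h import *
s=r.state();print(s["opening"],s["eef_pos"],row([.4965,-.2265,.16],0))
for n,z in(("top",.094),("side",.093)):
    p=np.load(n+"2.npz")["p"];hsv=cv2.cvtColor(p,cv2.COLOR_BGR2HSV)
    m=(hsv[...,2]<85)&(hsv[...,1]>90)&((hsv[...,0]<12)|(hsv[...,0]>170))
    x,y=proj(n,[.47,.19,.1])[0].astype(int);q=np.zeros_like(m);q[y-20:y+22,x-22:x+22]=1
    for b in blobs(m&q,20): print(n,b[0],b[1],cast(n,[b[1]],z))
s=np.load("side2.npz")["p"]
E
```

```text
0.9998883054394436 [ 0.49565227 -0.21116322  0.17119375] [0.004, 0.077, 0.056, -0.0, -0.0, 0.001]
top 47 [181.68 223.87] [[0.50438936 0.18123384 0.094     ]]
top 44 [167.73 230.73] [[0.48272731 0.22200264 0.094     ]]
top 48 [188.73 240.04] [[0.4568727  0.15822388 0.094     ]]
top 46 [172.15 245.28] [[0.43992111 0.20694495 0.094     ]]
side 36 [269.83 261.94] [[0.50791038 0.17915384 0.093     ]]
side 30 [292.13 261.77] [[0.45796281 0.15556011 0.093     ]]
side 32 [272.84 275.5 ] [[0.48358008 0.21740631 0.093     ]]
side 23 [289.96 276.91] [[0.44449913 0.20450059 0.093     ]]
```

Call:
send_rows([
  [0.009,0.07,0.1,0,0,0],
  [0.009,0.07,0.2,0,0,0],
  [0.009,0.07,0.3,0,0,0],
  [0.009,0.07,0.376,0,0,0],
  [0.009,0.07,0.376,0,0,0],
  [0.009,0.07,0.376,0,0,0],
  [0.009,0.07,0.376,0,0,0],
])

```text
clock: 13.08
eef_pos: [0.4974, -0.2269, 0.0969]
orientation: [1.0, -0.001, 0.001, 0.0]
ft_force: [-0.8, 0.2, -0.3]
opening: 0.995
grip_force: 0.0
```

Call:
send_rows([
  [0,0,0,0,0,0],
  [0,0,0,0,0,0],
  [0,0,0,0,0,0],
  [0,0,0,0,0,0],
  [0,0,0,0,0,0],
  [0,0,0,0,0,0],
  [0,0,0,0,0,0],
  [0,0,0,0,0,0],
  [0,0,0,0,0,0],
  [0,0,0,0,0,0],
  [0,0,0,0,0,0],
  [0,0,0,0,0,0],
], hand=-1)

```text
clock: 14.08
eef_pos: [0.4969, -0.2272, 0.0968]
orientation: [1.0, -0.002, 0.0, 0.0]
ft_force: [-1.2, 0.4, 5.5]
opening: 0.281
grip_force: 58.6
```

```bash
python3 - <<'E'
from h import *
s=r.state();print(s["opening"],s["eef_pos"],s["ft_force"],row([.4965,-.2265,.16],0))
p,d=imaging.grab_frame("side");P=hull("side",p,(293,155,360,197),.093,.069)
E
```

```text
0.2813837985505566 [ 0.496883   -0.2272329   0.09678419] [-1.2044392   0.43985848  5.48387588] [-0.002, -0.004, -0.316, 0.0, -0.001, -0.002]
```

Call:
send_rows([
  [0,0,-0.05,0,0,0],
  [0,0,-0.15,0,0,0],
  [0,0,-0.28,0,0,0],
  [0,0,-0.4,0,0,0],
  [0,0,-0.47,0,0,0],
  [0,0,-0.47,0,0,0],
  [0,0,-0.47,0,0,0],
])

```text
clock: 14.72
eef_pos: [0.4968, -0.2271, 0.1907]
orientation: [1.0, -0.002, 0.001, 0.0]
ft_force: [-0.3, -0.2, -0.8]
opening: 0.284
grip_force: 59.0
```

```bash
python3 - <<'E'
from h import *
s=r.state();print(s["opening"],s["eef_pos"],s["ft_force"],s["torque"],s["orientation"],row([.4727,.1951,.19],0))
ims=[]
for n in("top","side"):
    p,d=imaging.grab_frame(n); x,y=proj(n,[.497,-.227,.19])[0].astype(int);print(x,y);np.savez(n+"3.npz",p=p)
    ims.append(cv2.resize(p[y-40:y+40,x-40:x+40],(400,400),interpolation=cv2.INTER_CUBIC))
cv2.imwrite("pics/g5.png",np.hstack(ims))
E
```

```text
0.2840878440784917 [ 0.49677826 -0.22705092  0.19069806] [-0.26484748 -0.22441938 -0.75719566] [-0.00127341  0.04394872  0.01225714] [ 9.99998132e-01 -1.80912471e-03  6.55020317e-04  1.85639261e-04] [-0.128, -2.11, 0.003, 0.0, -0.001, -0.002]
323 230
328 149
```

View pics/g5.png

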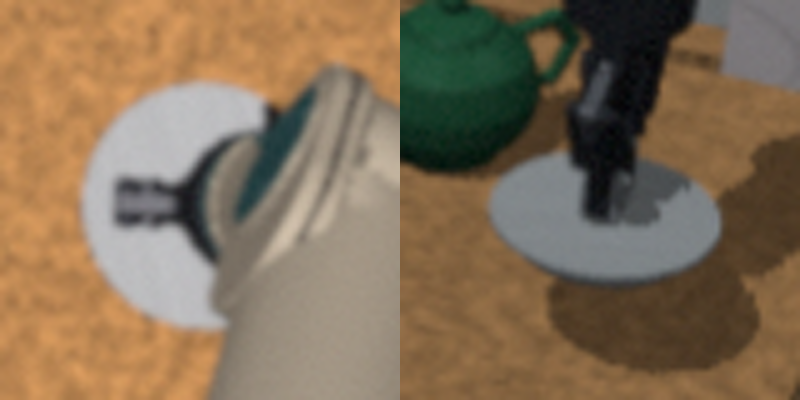

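The lid is held and looks level, centred near (205,205) in the left pane. Next I'll measure it against the TCP.

```bash
cat >> h.py <<'E'
def lidc(n,p,z,c):
    "lid plate centre from its rim points: edge found along rays from guess c, robust circle"
    hsv=cv2.cvtColor(p,cv2.COLOR_BGR2HSV)[...,1].astype(np.float32);P=[]
    for a in np.radians(np.arange(0,360,3)):
        rr=np.arange(.055,.082,.0005);X=np.c_[c[0]+rr*np.cos(a),c[1]+rr*np.sin(a),0*rr+z];uv=proj(n,X).astype(np.float32)
        v=cv2.remap(hsv,uv[:,0],uv[:,1],cv2.INTER_LINEAR).ravel()
        if v[:10].max()<70 and v[-6:].min()>110:
            i=np.argmax(v>(v[:10].mean()+v[-6:].mean())/2);P.append(X[i])
    P=np.array(P);return fixcirc(P,.0695,c)+(len(P),)
E
python3 - <<'E'
from h import *
for n in("top","side"):
    c=np.array([.496,-.229])
    a=lidc(n,np.load(n+"0.npz")["p"],.093,c);b=lidc(n,np.load(n+"3.npz")["p"],.187,c)
    print(n,a,b)
E
```

```text
top (array([ 0.49603737, -0.22866686]), np.float64(0.0006709447720219738), 120) (array([ 0.49621236, -0.22731124]), np.float64(0.00020142855992898168), 74)
side (array([ 0.4960718 , -0.22639122]), np.float64(0.0010169420671792204), 104) (array([ 0.49511424, -0.22315341]), np.float64(0.0010468682292478562), 84)
```

Call:
send_rows([
  [-0.06,-0.2,0,0,0,0],
  [-0.06,-0.4,0,0,0,0],
  [-0.06,-0.6,0,0,0,0],
  [-0.06,-0.8,0,0,0,0],
  [-0.06,-1,0,0,0,0],
  [-0.06,-1,0,0,0,0],
  [-0.06,-1,0,0,0,0],
])

```text
clock: 15.4
eef_pos: [0.4845, -0.0237, 0.1888]
orientation: [1.0, 0.001, -0.001, -0.0]
ft_force: [0.0, -1.1, -1.3]
opening: 0.279
grip_force: 59.3
```

Call:
send_rows([
  [-0.06,-0.2,0,0,0,0],
  [-0.06,-0.4,0,0,0,0],
  [-0.06,-0.6,0,0,0,0],
  [-0.06,-0.8,0,0,0,0],
  [-0.06,-0.9,0,0,0,0],
  [-0.06,-1,0,0,0,0],
  [-0.06,-1,0,0,0,0],
  [-0.06,-1,0,0,0,0],
])

```text
clock: 16.07
eef_pos: [0.4739, 0.1725, 0.1892]
orientation: [1.0, -0.002, -0.001, 0.001]
ft_force: [0.4, -0.7, -1.2]
opening: 0.28
grip_force: 59.5
```

```bash
python3 - <<'E'
from h import *
s=r.state();print(s["opening"],s["eef_pos"],row([.4723,.1951,.174],0))
E
```

```text
0.2796147219252888 [0.47391173 0.17252291 0.18916016] [-0.008, -0.113, 0.076, 0.001, 0.001, -0.002]
```

Call:
send_rows([
  [-0.008,-0.06,0.04,0,0,0],
  [-0.008,-0.113,0.075,0,0,0],
  [-0.008,-0.113,0.075,0,0,0],
  [-0.008,-0.113,0.075,0,0,0],
  [-0.008,-0.113,0.075,0,0,0],
  [-0.008,-0.113,0.075,0,0,0],
])

```text
clock: 16.57
eef_pos: [0.4728, 0.1949, 0.1752]
orientation: [1.0, -0.002, 0.0, 0.0]
ft_force: [-0.5, 0.0, -1.8]
opening: 0.283
grip_force: 59.5
```

```bash
python3 - <<'E'
from h import *
s=r.state();print(s["opening"],s["eef_pos"])
z=s["eef_pos"][2]-.0038
I={}
for n in("top","side"):
    p,d=imaging.grab_frame(n);I[n]=p;np.savez(n+"4.npz",p=p)
    print(n,"lid",lidc(n,p,z,[.4723,.193]))
    q=np.load(n+"2.npz")["p"];x,y=proj(n,[.47,.19,.12])[0].astype(int)
    P=hull(n,q,(145,205,212,267) if n=="top" else (248,232,322,305),.131,.068)
    if n=="side":
        k=proj(n,P)[:,1]<263;P=P[k]
    print("caddy",fixcirc(P,.0685,[.47,.195]),len(P))
ims=[]
for n in I:
    x,y=proj(n,[.47,.19,.14])[0].astype(int);ims.append(cv2.resize(I[n][y-40:y+40,x-40:x+40],(400,400),interpolation=cv2.INTER_CUBIC))
cv2.imwrite("pics/g6.png",np.hstack(ims))
E
```

```text
0.2828146069567899 [0.47281263 0.19494959 0.17521984]
top lid (array([0.47265869, 0.18863796]), np.float64(0.0008138576682045484), 73)
caddy (array([0.4713949 , 0.19167445]), np.float64(0.0008907759752212058)) 547
side lid (array([0.47189441, 0.19604055]), np.float64(0.000668526536537567), 70)
caddy (array([0.47069946, 0.19578015]), np.float64(0.0003006917445851007)) 302
```

View pics/g6.png

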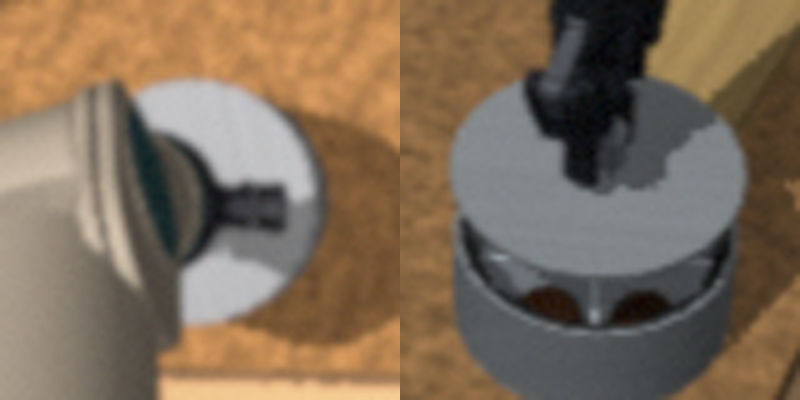

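The lid hovers over the caddy at about (600,180) in the right pane. Both views put it about 1.2 mm too far in x, with y aligned. I'll lower it with that correction.

Call:
send_rows([
  [-0.006,0,0.03,0,0,0],
  [-0.006,0,0.06,0,0,0],
  [-0.006,0,0.09,0,0,0],
  [-0.006,0,0.11,0,0,0],
  [-0.006,0,0.125,0,0,0],
  [-0.006,0,0.135,0,0,0],
  [-0.006,0,0.14,0,0,0],
  [-0.006,0,0.14,0,0,0],
  [-0.006,0,0.14,0,0,0],
])

```text
clock: 17.42
eef_pos: [0.4715, 0.1957, 0.1472]
orientation: [1.0, -0.002, 0.0, -0.0]
ft_force: [0.4, -0.1, -0.6]
opening: 0.28
grip_force: 59.4
```

Call:
send_rows([
  [0,0,0.005,0,0,0],
  [0,0,0.01,0,0,0],
  [0,0,0.015,0,0,0],
  [0,0,0.015,0,0,0],
  [0,0,0.015,0,0,0],
])

```text
clock: 17.83
eef_pos: [0.4719, 0.1953, 0.1445]
orientation: [1.0, -0.002, 0.001, 0.0]
ft_force: [-0.1, -2.9, 3.1]
opening: 0.282
grip_force: 59.9
```

```bash
python3 - <<'E'
from h import *
s=r.state();print(s["opening"],s["eef_pos"],s["ft_force"],s["torque"])
E
```

```text
0.28177882574608726 [0.4719106  0.19528313 0.14450489] [-0.13027591 -2.89785103  3.0808778 ] [-0.31808673 -0.02067088  0.05100012]
```

Call:
send_rows([
  [0,0.006,0.005,0,0,0],
  [0,0.006,0.01,0,0,0],
  [0,0.006,0.015,0,0,0],
  [0,0.006,0.02,0,0,0],
  [0,0.006,0.02,0,0,0],
])

```text
clock: 18.25
eef_pos: [0.472, 0.1951, 0.1407]
orientation: [1.0, -0.002, 0.001, -0.001]
ft_force: [0.6, 0.4, 1.5]
opening: 0.278
grip_force: 59.7
```

Call:
send_rows([
  [0,0,0.005,0,0,0],
  [0,0,0.01,0,0,0],
  [0,0,0.015,0,0,0],
  [0,0,0.015,0,0,0],
  [0,0,0.015,0,0,0],
])

```text
clock: 18.67
eef_pos: [0.4719, 0.195, 0.1387]
orientation: [1.0, -0.002, 0.001, -0.001]
ft_force: [-3.0, -0.8, 16.7]
opening: 0.28
grip_force: 61.6
```

Call:
send_rows([
  [0,0,0.006,0,0,0],
  [0,0,0.012,0,0,0],
  [0,0,0.012,0,0,0],
])

```text
clock: 18.92
eef_pos: [0.4719, 0.195, 0.1385]
orientation: [1.0, -0.002, 0.001, -0.001]
ft_force: [-7.0, -1.5, 40.6]
opening: 0.281
grip_force: 63.8
```

Call:
send_rows([
  [0,0,-0.01,0,0,0],
  [0,0,-0.02,0,0,0],
  [0,0,-0.02,0,0,0],
])

```text
clock: 19.17
eef_pos: [0.4709, 0.1946, 0.1387]
orientation: [1.0, -0.002, -0.0, -0.0]
ft_force: [-1.0, 0.2, 7.0]
opening: 0.279
grip_force: 60.8
```

Stiff contact, with no further travel: the lid is home. Release, rise and check.

Call:
send_rows([
  [0,0,0,0,0,0],
  [0,0,0,0,0,0],
  [0,0,0,0,0,0],
  [0,0,0,0,0,0],
  [0,0,0,0,0,0],
  [0,0,0,0,0,0],
  [0,0,0,0,0,0],
  [0,0,0,0,0,0],
], hand=0.6)

```text
clock: 19.83
eef_pos: [0.4714, 0.1944, 0.1387]
orientation: [1.0, -0.002, 0.0, 0.0]
ft_force: [1.0, 0.0, -0.4]
opening: 0.802
grip_force: 0.0
```

Call:
send_rows([
  [0,0,-0.1,0,0,0],
  [0,0,-0.25,0,0,0],
  [0,0,-0.4,0,0,0],
  [0,0.9,-0.4,0,0,0],
  [0,0.9,-0.4,0,0,0],
  [0,0.9,-0.4,0,0,0],
  [0,0.9,-0.4,0,0,0],
  [0,0.9,-0.4,0,0,0],
  [0,0.9,-0.4,0,0,0],
  [0,0.9,-0.4,0,0,0],
  [0,0.9,-0.4,0,0,0],
])

```text
clock: 20.75
eef_pos: [0.4708, 0.0158, 0.2187]
orientation: [1.0, -0.001, 0.0, -0.0]
ft_force: [-0.3, 0.4, -0.2]
opening: 0.802
grip_force: 0.0
```

```bash
python3 - <<'E'
from h import *
ims=[]
for n in("top","side"):
    p,d=imaging.grab_frame(n);x,y=proj(n,[.47,.195,.13])[0].astype(int)
    print(n,lidc(n,p,.135,[.4715,.195]))
    ims.append(cv2.resize(p[y-40:y+40,x-40:x+40],(400,400),interpolation=cv2.INTER_CUBIC))
    if n=="top":
        # plate level: plane fit to depth
        m=np.zeros(d.shape,np.uint8);u=proj(n,[.4715,.195,.135])[0];cv2.circle(m,tuple(int(v) for v in u),19,1,-1);cv2.circle(m,tuple(int(v) for v in u),8,0,-1)
        v,uu=np.nonzero(m&(d>0));c=imaging.camera_params(n);K=np.array(c["intrinsics"]);E=np.array(c["extrinsics"]);D=d[v,uu]
        X=np.c_[(uu-K[0,2])/K[0,0]*D,(v-K[1,2])/K[1,1]*D,D];W=(X-E[:3,3])@E[:3,:3]
        A=np.c_[W[:,:2]-W[:,:2].mean(0),np.ones(len(W))];print("slope,z",np.linalg.lstsq(A,W[:,2],rcond=None)[0])
cv2.imwrite("pics/g7.png",np.hstack(ims));s=r.state();print(s["clock"],s["eef_pos"],s["ft_force"])
E
```

```text
top (array([0.47038691, 0.1923604 ]), np.float64(0.001031492473868377), 120)
slope,z [-0.00073161 -0.00619971  0.13529742]
side (array([0.46996337, 0.19502865]), np.float64(0.00047814622052357036), 83)
20.85 [0.47075988 0.0162598  0.21864398] [-0.28684795  0.15242837 -0.16653235]
```

View pics/g7.png

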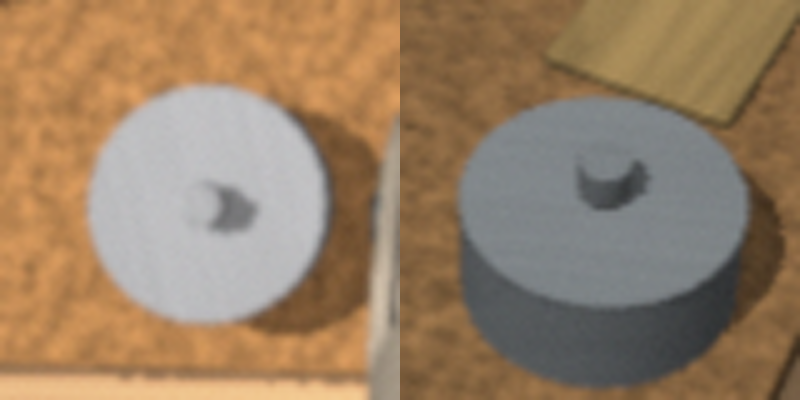

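The lid sits flush and level: the depth fit puts the plate top at 135.3 mm against an expected 135 mm. No gap shows at the rim. I'm handing the job in.

```bash
python3 -c "
from cell import r
print(r.finish_job())"
```

```text
the job is handed in; nothing more can be done
None
```

I put both pucks in the empty compartments and pressed the lid home; the last images show it flush and level. I handed the job in at about 21 s; it returned no verdict.

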